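# Slide a freshly glued lamp stem upright into the drying corner

## Task

The tall wooden lamp stem has just been glued to its foot, so it must not be gripped, lifted or tipped. Push it gently with the fingers, low on its round foot, so that it slides upright across the table into the L-shaped wooden corner stop until the foot rests against both strips. Leave it standing there and leave the other things where they are.

Things in the scene. Friction and masses are not known exactly. Their poses are not given: they have to be found in the camera images.
- post: The loose lamp stem: slim turned wooden post, 200 mm tall, 0.2 to 0.4 kg. Round foot 60 mm across and 30 mm high with upright sides, narrowing at 42 mm height to a stem 22 to 26 mm thick, with a 36 mm collar at 167 mm height. Origin: centre of its underside; z up along it; it is round, so yaw means nothing. Friction on the table 0.5 to 0.7: pushed higher than about 33 mm it tips.
- post_foot (a point): Centre of the lamp stem's foot, 15 mm above the table: push at about this height.
- corner_stop: The corner stop, fixed to the table: two light wooden strips, each about 95 mm long, 16 mm thick and 24 mm high, meeting in a right angle with a small steel bracket over the joint. Its origin is the point on the table where the foot's centre must come. The inner apex lies 43 mm from it along +x; the open side faces -x; the strips run from the apex 45 degrees to either side of -x.
- home (a point): The corner stop's origin raised by 15 mm, with the same axes: where post_foot must come. A foot centred here touches both strips.
- puck: Loose grey steel magnet puck with a pin on top, 49 mm wide and 52 mm high, origin under its centre. A bystander, to be left alone.
- low_tin: Loose low grey tin for small parts, 94 mm in diameter and 35 mm high, origin under its centre. A bystander, to be left alone.
- gauge: Loose small angle gauge of dark steel lying flat, 52 x 60 mm and 11 mm high, origin under its centre. A bystander, to be left alone.
Mind the look-alikes: they are no part of the job. Several things look just like the post: the one meant starts nearest to the robot's base.

How it is judged:
At the end, for the whole second after the job is handed in: The lamp stem stands upright (within 2 degrees) and still on the table, its foot against both strips of the corner stop (centre within 8 mm of the home point); the puck, tin and gauge are within 20 mm of where they stood (horizontal distance between post_foot and home below 0.008 m and angle between post_foot's own z axis and vertical below 0.04 rad and height (world z) of post_foot below 0.019 m and linear speed of post below 0.01 m/s and distance of each of puck, low_tin, gauge from where it was at the start of the episode below 0.02 m); the robot touches nothing.
It fails at once if the lamp stem leans more than 11 degrees or falls (angle between post_foot's own z axis and vertical above 0.2 rad).
It fails at once if the lamp stem is lifted off the table (foot centre raised by 10 mm) (height (world z) of post_foot above 0.025 m).
It fails at once if the lamp stem is pinched or pressed hard (more than 40 N from the fingers) (contact force between the fingers and post above 40 N).
It fails at once if the puck, tin or gauge is moved by more than 20 mm (distance of any of puck, low_tin, gauge from where it was at the start of the episode above 0.02 m).
It also fails if it takes over 51 s, if anything falls off the work surface, if the arm or the gripper's body presses on something with over 40 N, if the wrist force passes 120 N, or if a joint passes its speed limit or range.

## Robot

A 6-joint arm with a two-finger parallel gripper is mounted at the origin on a cart in front of the work surface, level with it; the furniture and walls round the work are solid. World frame = base frame: x ahead of the robot, y to its left, z up, the work surface at z = 0. Lengths are in m, angles in rad, forces in N, time in s.
With the tool pointing down it reaches from about 0.375 to 0.975 m from the base axis. Payload 3.8 kg.
Tool frame: the origin (TCP) lies midway between the tips of the shut fingers; the grasp point (between the pads) lies 19 mm behind it; z points along the fingers, y is the line along which they close (so a half turn about z gives the same grasp; the last joint's range is limited). The gripper opens to 85 mm and grips with 20 to 120 N. Pads are 22 mm wide; open, the fingers measure 114 mm over their backs; the gripper's body (76 mm by 85 mm) begins 54 mm behind the grasp point. The pads swing forward as they close: fully open they stand 13 mm farther back than shut.
Start: joints at [1.259, 0.264, 1.604, -0, 1.274, -0.037], TCP at [0.183, 0.65, 0.231] pointing down, gripper open.
Joint ranges: [-2.63, 2.63], [-0.94, 2.18], [0.31, 2.57], [-1.31, 4.45], [0, 2.66], [-2.55, 2.55]. Speed limits (rad/s): [2.57, 2.57, 3.14, 3.14, 3.14, 3.14].

## Interface

Orientations are given as a rotation vector (axis times angle).
In Python, from workcell import read_state, vision, ticket gives the robot as it stands. The module is installed in compiled form; this text tells all that it offers.
- The arm moves only by the tool jog_arm, never from a script. Its arguments are lists of equal length, an entry for each row: "turn": the turn, a rotation vector about the tool's x, y, z in rad, a list of three; "delta_pos": the shift along the tool's x, y, z in m, a list of three; "gripper": the finger opening in m, from 0 to 0.0854. In form: {"turn": [[rx, ry, rz], ...], "delta_pos": [[dx, dy, dz], ...], "gripper": [gripper, ...]}. A call has 1 to 20 rows; each row shifts and turns the commanded pose from where the row before left it, along the tool's axes as they then stand; what a row does not reach is not made up. A row lasts 1/12 s, in which the tool goes at most 41.7 mm and 7.16 degrees, less where a joint would pass 70% of its speed; a pose out of reach is approached as far as the arm can. A call with a gripper value outside its range is refused whole. The fingers move at their own pace and stop on an object; "grip_force" is the grip in N (left out, the last holds). Time passes only in rows, so rows that do not move let the fingers close. It gives the time, the measured TCP pose, the force, the opening and the grip force at its end, in the units of the state.
- read_state(): the state, without advancing time (a new reading comes with each control period).
- vision.read_camera(name): name is "scene" or "top" or "wrist"; returns the picture (480x640x3 uint8, red, green, blue); there is no depth.
- vision.calibration(name): a dict with "vfov" (degrees; the focal length in pixels is half the picture's height over the tangent of half this angle, whatever the lens; pixels are square), "cx", "cy" (the principal point, pixels), "R" (3x3) and "t" (3): a world point X has camera coordinates R X + t; the wrist camera has in their place "mount" (4x4, takes a point from camera to tool coordinates, whose origin is the TCP and whose axes are the flange's). Camera axes: x right, y down, z forward; pixel columns grow to the right and rows downward; lengths in m; the calibration is good to about 2 mm. A picture is of the moment at which its call begins: read the wrist's pose just before it. calibration takes no time and is no camera call.
- ticket.finish_job(): hands the job in; it is judged then, once.
The state is a dict: "time": time; "q": joint angles; "joint_vel": joint speeds; "joint_torque": joint torques, N m; "tool_pos": TCP position; "tcp_rot": TCP orientation; "wrist_force": force on the tool from outside, world axes, zero at the start; "torque": the same for the moment, N m; "width": opening from 0.0 (shut) to 1.0 (fully open); "grip_force": force on a finger pad.
Only numpy, scipy, OpenCV 4.12 (cv2) and the standard library are available. Lean on these libraries where they do the work, as an engineer would, in place of code of your own. Each camera call takes 0.05 s, during which the arm holds its last target. There are 200 camera calls.

## Working session

There is one attempt and no reset: what is moved stays moved. The work goes in short steps, Python scripts to look and compute and a tool call to move; the robot and the scene stay as the last step left them, time stands still between calls to the robot, and variables do not carry over. Pictures are saved under pics/ and viewed, at most 10 in all, crops included, and the job is handed in when it is done.

Besides the shell and the picture viewer there is one more tool, called after "Call:" by a JSON object that holds its "op" and its "data", one argument or row to a line. jog_arm: Moves the arm, as the interface text tells. Its arguments: {"type":"object","properties":{"turn":{"type":"array","items":{"type":"array","items":{"type":"number"}}},"delta_pos":{"type":"array","items":{"type":"array","items":{"type":"number"}}},"gripper":{"type":"array","items":{"type":"number"}},"grip_force":{"type":"number"}},"required":["turn","delta_pos","gripper"]}

```bash
mkdir -p pics
cat > h.py <<'E'
import numpy as np, cv2
from workcell import read_state, vision, ticket
def ray(c,u,v):
    f=240/np.tan(np.radians(c['vfov'])/2)
    R=np.array(c['R']);t=np.array(c['t'])
    return -R.T@t, R.T@np.array([(u-c['cx'])/f,(v-c['cy'])/f,1])
def onplane(c,u,v,z):
    o,d=ray(c,u,v); return o+d*(z-o[2])/d[2]
def proj(c,X):
    f=240/np.tan(np.radians(c['vfov'])/2)
    p=np.array(c['R'])@np.array(X)+np.array(c['t']); return f*p[0]/p[2]+c['cx'], f*p[1]/p[2]+c['cy']
E
python3 - <<'E'
from h import *
for n in("top","scene"):
    cv2.imwrite(f"pics/{n}0.png",vision.read_camera(n)[:,:,::-1]); c=vision.calibration(n); print(n,c, ray(c,320,240))
s=read_state();print(s)
E
```

```text
top {'vfov': 52.52427313406083, 'cx': 322.00594580445875, 'cy': 237.93288105721345, 'R': array([[ 3.74836793e-03, -9.99992941e-01, -2.60380469e-04],
       [-9.96997862e-01, -3.71700328e-03, -7.73398129e-02],
       [ 7.73382991e-02,  5.49496845e-04, -9.97004757e-01]]), 't': array([-0.09426928,  0.6910437 ,  1.29813116])} (array([ 0.58892719, -0.09241333,  1.34766358]), array([ 0.07308587,  0.00465764, -0.99733236]))
scene {'vfov': 51.27560349873981, 'cx': 319.25969896859334, 'cy': 244.2126859621008, 'R': array([[-0.71979808, -0.69394855, -0.01805899],
       [-0.46371468,  0.50002165, -0.73140074],
       [ 0.51658437, -0.51808663, -0.68170876]]), 't': array([0.40986231, 0.41321358, 0.64672212])} (array([0.15254477, 0.4128657 , 0.75050255]), array([ 0.5194252 , -0.52332621, -0.67557405]))
{'time': 0.1, 'q': array([ 1.25913583e+00,  2.64697207e-01,  1.60526571e+00, -3.85003785e-05,
        1.27372993e+00, -3.68872953e-02]), 'joint_vel': array([ 0.00131114, -0.00020882, -0.00492231,  0.00094738, -0.00168395,
        0.00061219]), 'joint_torque': array([-3.18039440e-05, -5.16711831e+01, -3.68589163e+01, -9.67208734e-05,
        6.34057142e-03,  2.14924015e-06]), 'tool_pos': array([0.18294259, 0.64902473, 0.23005821]), 'tcp_rot': array([-0.43019349, -3.11166629,  0.00325868]), 'wrist_force': array([-0.22589445, -0.09397978, -0.25277585]), 'torque': array([-0.03243952, -0.00553868, -0.07111561]), 'grip_force': 0.0, 'width': 0.9981217815853045}
```

View pics/top0.png

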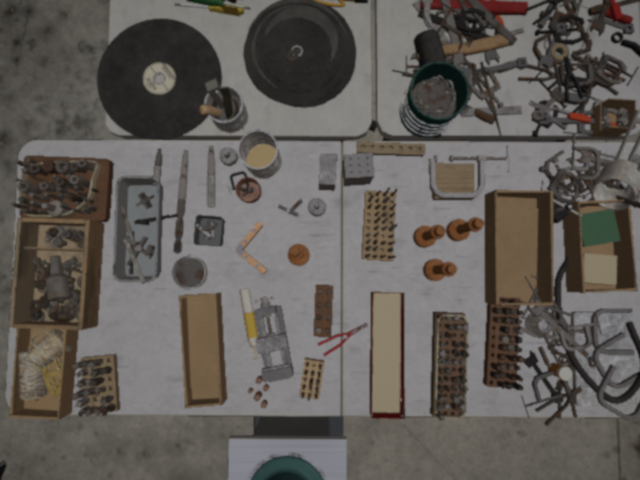

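View pics/scene0.png

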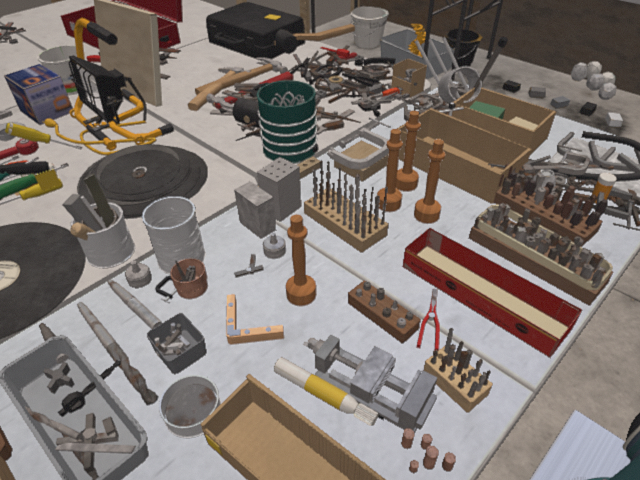

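The top view shows the nearest post at about (298,254), with the three other posts near (430,235), (464,228) and (438,270). The corner stop is at about (253,247), with its apex to the left near (240,247). The tin is at (190,270), the puck at (317,207) and the gauge at (290,207). Next I'll measure these.

Run:
```python
from h import *
c=vision.calibration("top"); s=vision.calibration("scene")
for u,v in((298,254),(438,270),(430,235)): 
    p=onplane(c,u,v,.03);print(p,np.hypot(*p[:2]))
for n,u,v in(("apex",240,247),("e1",260,224),("e2",266,270)): print(n,onplane(c,u,v,.024))
for n,u,v,z in(("puck",317,207,.03),("gauge",290,207,.01),("tin",190,270,.035)): print(n,onplane(c,u,v,z))
t=cv2.imread("pics/top0.png"); a=cv2.resize(t[190:300,210:350],None,fx=5,fy=5,interpolation=cv2.INTER_CUBIC)
b=cv2.imread("pics/scene0.png"); b2=cv2.resize(b[200:350,210:330],None,fx=5,fy=5,interpolation=cv2.INTER_CUBIC)
cv2.imwrite("pics/a.png",a);
cv2.imwrite("pics/b.png",cv2.resize(b[190:360,180:360],None,fx=3.5,fy=3.5,interpolation=cv2.INTER_CUBIC))
```

```text
[ 0.64722145 -0.02679097  0.03      ] 0.6477757040083267
[ 0.605368   -0.40555334  0.03      ] 0.7286589868657447
[ 0.70022965 -0.38520422  0.03      ] 0.7991894927832646
apex [0.66598359 0.13173997 0.024     ]
e1 [0.72920161 0.07808336 0.024     ]
e2 [0.60369355 0.06008027 0.024     ]
puck [ 0.77580551 -0.0777006   0.03      ]
gauge [ 0.77836423 -0.00263233  0.01      ]
tin [0.6028042  0.26350021 0.035     ]
```

View pics/a.png

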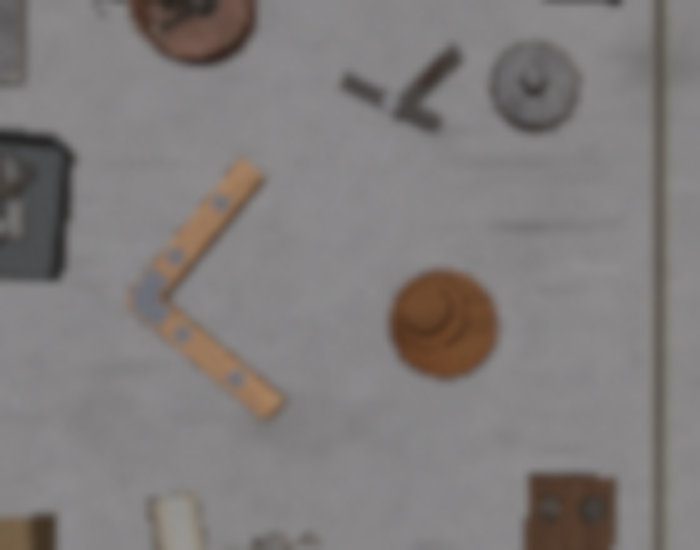

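View pics/b.png

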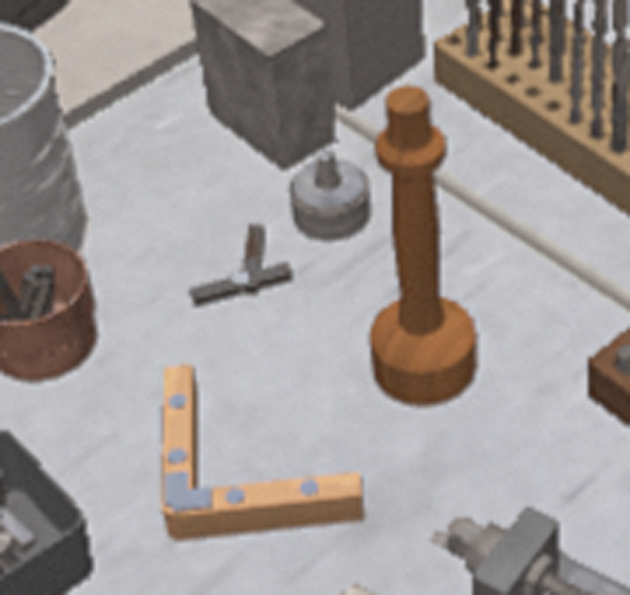

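The crops show the post foot circle centred at crop pixel (444,323) with radius about 54. The corner stop opens to the right, with its inner apex near crop (175,298). Next I'll get accurate positions from colour masks and plan the approach.

Run:
```python
from h import *
from scipy.spatial.transform import Rotation as Ro
c=vision.calibration("top"); im=cv2.imread("pics/top0.png")
hsv=cv2.cvtColor(im,cv2.COLOR_BGR2HSV)
for p in((298,258),(252,232),(255,262)): print(hsv[p[1],p[0]])
roi=np.zeros(im.shape[:2],np.uint8); roi[218:280,230:272]=1
m=((hsv[...,0]<25)&(hsv[...,1]>70)&(roi>0))
# bracket bluish patch is excluded; split arms at row 247
for lo,hi in((218,243),(253,280)):
    ys,xs=np.nonzero(m[lo:hi]); P=np.array([onplane(c,x,y+lo,.024)[:2] for x,y in zip(xs,ys)])
    r=cv2.minAreaRect((P*1000).astype(np.float32)); 
    ctr=P.mean(0);w,v=np.linalg.eigh(np.cov((P-ctr).T)); d=v[:,1]; print(len(P),ctr,d,np.degrees(np.arctan2(d[1],d[0])),r)
    if lo==218: A=(ctr,d)
    else: B=(ctr,d)
# centreline intersection
k=np.linalg.solve(np.c_[A[1],-B[1]],B[0]-A[0]); X=A[0]+k[0]*A[1]
dA=A[1]*np.sign((A[0]-X)@A[1]); dB=B[1]*np.sign((B[0]-X)@B[1])
print("ang between",np.degrees(np.arccos(dA@dB)))
b=-(dA+dB);b/=np.linalg.norm(b)
inner=X-b*8*np.sqrt(2)/1000; home=inner-b*.043
print("joint",X,"axis",b,"inner",inner,"home",home)
ro=np.zeros_like(roi); ro[235:275,280:318]=1
m=((hsv[...,0]<25)&(hsv[...,1]>90)&(ro>0)).astype(np.uint8)
cn=max(cv2.findContours(m,0,1)[0],key=cv2.contourArea); (u,v),r=cv2.minEnclosingCircle(cn); print(u,v,r)
f=onplane(c,u,v,.027);print("foot",f, "r",np.linalg.norm(onplane(c,u+r,v,.03)-onplane(c,u,v,.03)))
d=home-f[:2];print("push",d,np.linalg.norm(d),np.degrees(np.arctan2(d[1],d[0])))
s=vision.calibration("scene"); print("scene px foot top",proj(s,[f[0],f[1],.03]),"home",proj(s,[*home,0]),"inner",proj(s,[*inner,.024]))
print(Ro.from_rotvec(read_state()['tcp_rot']).as_matrix())
print(vision.calibration("wrist"))
```

```text
[ 12 155 102]
[ 13  88 150]
[ 14 104 157]
121 [0.70599137 0.09760557] [-0.7709192   0.63693296] 140.4365038534647 ((702.5068359375, 100.7065658569336), (16.218286514282227, 71.47084045410156), 50.87218475341797)
122 [0.62244457 0.09179869] [0.62941658 0.77706806] 50.99290770284602 ((623.7009887695312, 93.44760131835938), (76.31263732910156, 14.83535099029541), 51.215267181396484)
ang between 89.44359615061869
joint [0.65875754 0.13663013] axis [-0.09957514  0.99503005] inner [0.65988411 0.12537265] home [0.66416584 0.08258636]
298.2930908203125 254.29310607910156 10.410618782043457
foot [ 0.64656067 -0.0274437   0.027     ] r 0.02821346832320448
push [0.01760516 0.11003006] 0.11142959954921378 80.90954296881847
scene px foot top (np.float64(300.25832049214523), np.float64(284.100424240558)) home (np.float64(252.98340241851187), np.float64(321.58386293502406)) inner (np.float64(235.08247337601836), np.float64(328.2764985945754))
[[-9.62489815e-01  2.71317129e-01 -6.08960271e-04]
 [ 2.71317809e-01  9.62487717e-01 -2.01030185e-03]
 [ 4.06874547e-05 -2.10011682e-03 -9.99997794e-01]]
{'vfov': 71.77161503265901, 'cx': 324.85728445022556, 'cy': 237.1849410727599, 'mount': array([[-1.08700292e-03, -9.53037091e-01, -3.02851648e-01,
         7.80133263e-02],
       [ 9.99999056e-01, -7.81379103e-04, -1.13031786e-03,
        -8.41360330e-04],
       [ 8.40592892e-04, -3.02852591e-01,  9.53037041e-01,
        -1.42935099e-01],
       [ 0.00000000e+00,  0.00000000e+00,  0.00000000e+00,
         1.00000000e+00]])}
```

Call:
{"op": "jog_arm", "data": {
  "turn": [
    [0,0,0],
    [0,0,0],
    [0,0,0],
    [0,0,0.06],
    [0,0,0.06],
    [0,0,0.06],
    [0,0,0.06],
    [0,0,0.06],
    [0,0,0.06],
    [0,0,0.06],
    [0,0,0.06],
    [0,0,0.06],
    [0,0,0.06],
    [0,0,0.06],
    [0,0,0.06]
  ],
  "delta_pos": [
    [0,0,-0.035],
    [0,0,-0.035],
    [0,0,-0.035],
    [-0.036,-0.0015,0],
    [-0.036,-0.0015,0],
    [-0.036,-0.0015,0],
    [-0.036,-0.0015,0],
    [-0.036,-0.0015,0],
    [-0.036,-0.0015,0],
    [-0.036,-0.0015,0],
    [-0.036,-0.0015,0],
    [-0.036,-0.0015,0],
    [-0.036,-0.0015,0],
    [-0.036,-0.0015,0],
    [-0.036,-0.0015,0]
  ],
  "gripper": [0.03,0.03,0.03,0.03,0.03,0.03,0.03,0.03,0.03,0.03,0.03,0.03,0.03,0.03,0.03]
}}

```text
time: 1.35
tool_pos: [0.5219, 0.3932, 0.3354]
tcp_rot: [-1.503, -2.758, 0.002]
wrist_force: [-0.7, 0.6, 0.5]
width: 0.352
grip_force: 0.0
```

Call:
{"op": "jog_arm", "data": {
  "turn": [
    [0,0,0.06],
    [0,0,0.06],
    [0,0,0.06],
    [0,0,0.06],
    [0,0,0.06],
    [0,0,0.06],
    [0,0,0.06],
    [0,0,0.06],
    [0,0,0.06],
    [0,0,0.06],
    [0,0,0.06],
    [0,0,0.06],
    [0,0,0.06],
    [0,0,0.06],
    [0,0,0]
  ],
  "delta_pos": [
    [-0.036,-0.0015,0],
    [-0.036,-0.0015,0],
    [-0.036,-0.0015,0],
    [-0.036,-0.0015,0],
    [-0.036,-0.0015,0],
    [-0.036,-0.0015,0],
    [-0.036,-0.0015,0],
    [-0.036,-0.0015,0],
    [-0.036,-0.0015,0],
    [-0.036,-0.0015,0],
    [-0.036,-0.0015,0],
    [-0.036,-0.0015,0],
    [-0.036,-0.0015,0],
    [-0.036,-0.0015,0],
    [0,0,0]
  ],
  "gripper": [0.03,0.03,0.03,0.03,0.03,0.03,0.03,0.03,0.03,0.03,0.03,0.03,0.03,0.03,0.03]
}}

```text
time: 2.6
tool_pos: [0.5897, -0.0959, 0.3356]
tcp_rot: [2.501, 1.899, -0.006]
wrist_force: [0.0, -0.7, 1.0]
width: 0.351
grip_force: 0.0
```

Call:
{"op": "jog_arm", "data": {
  "turn": [
    [0,0.1,0],
    [0,0.1,0],
    [0,0.1,0],
    [0,0.1,0],
    [0,0.1,0],
    [0,0.1,0],
    [0,0.1,0],
    [0,0,0],
    [0,0,0]
  ],
  "delta_pos": [
    [0,0,0],
    [0,0,0],
    [0,0,0],
    [0,0,0],
    [0,0,0],
    [0,0,0],
    [0,0,0],
    [0,0,0],
    [0,0,0]
  ],
  "gripper": [0.03,0.03,0.03,0.03,0.03,0.03,0.03,0.03,0.03]
}}

```text
time: 3.35
tool_pos: [0.5907, -0.0907, 0.3343]
tcp_rot: [-2.078, -1.585, -0.754]
wrist_force: [0.1, 0.8, 0.3]
width: 0.35
grip_force: 0.0
```

```bash
cat >> h.py <<'E'
from scipy.spatial.transform import Rotation as Ro
FOOT=np.array([.6466,-.0274]); HOME=np.array([.6642,.0826])
def rep(target=None):
    s=read_state(); R=Ro.from_rotvec(s['tcp_rot']).as_matrix(); p=s['tool_pos']
    x=R[:,0]; print("t",s['time'],"p",p.round(4),"az",np.degrees(np.arctan2(x[1],x[0])).round(1),"tilt",np.degrees(np.arcsin(x[2])).round(1),"ytilt",np.degrees(np.arcsin(R[2,1])).round(1),"F",s['wrist_force'].round(1),"w",s['width'],"q",s['q'].round(2))
    if target is not None: print("tool delta",(R.T@(np.array(target)-p)).round(4))
    return s,R,p
E
python3 - <<'E'
from h import *
s,R,p=rep([.630,-.087,.12])
E
```

```text
t 3.35 p [ 0.5907 -0.0907  0.3343] az 74.6 tilt 40.0 ytilt -0.2 F [0.1 0.8 0.3] w 0.3498470288744588 q [-0.56  0.14  1.71  0.66  1.54 -0.4 ]
tool delta [-0.1272  0.0378  0.1729]
```

Call:
{"op": "jog_arm", "data": {
  "turn": [
    [0,0,0],
    [0,0,0],
    [0,0,0],
    [0,0,0],
    [0,0,0],
    [0,0,0],
    [0,0,0],
    [0,0,0],
    [0,0,0],
    [0,0,0]
  ],
  "delta_pos": [
    [0,0.0378,0],
    [-0.016,0,0.0216],
    [-0.016,0,0.0216],
    [-0.016,0,0.0216],
    [-0.016,0,0.0216],
    [-0.016,0,0.0216],
    [-0.016,0,0.0216],
    [-0.016,0,0.0216],
    [-0.0155,0,0.0216],
    [0,0,0]
  ],
  "gripper": [0.03,0.03,0.03,0.03,0.03,0.03,0.03,0.03,0.03,0.03]
}}

```text
time: 4.18
tool_pos: [0.6288, -0.0834, 0.117]
tcp_rot: [-2.072, -1.588, -0.748]
wrist_force: [-1.1, 0.0, -1.6]
width: 0.353
grip_force: 0.0
```

Run:
```python
from h import *
rep([.630,-.087,.012])
a=vision.read_camera("scene")[:,:,::-1]; b=vision.read_camera("wrist")[:,:,::-1]
cv2.imwrite("pics/s1.png",np.hstack([cv2.resize(a[120:400,180:420],(400,467)),cv2.resize(b,(400,300)).copy() if 0 else cv2.copyMakeBorder(cv2.resize(b,(400,300)),0,167,0,0,0)]))
```

```text
t 4.1833 p [ 0.6288 -0.0834  0.117 ] az 74.7 tilt 40.0 ytilt -0.5 F [-1.1  0.  -1.6] w 0.3534287222860813 q [-0.52  0.39  1.83  0.71  1.24 -0.61]
tool delta [-0.0699  0.003   0.0784]
```

View pics/s1.png

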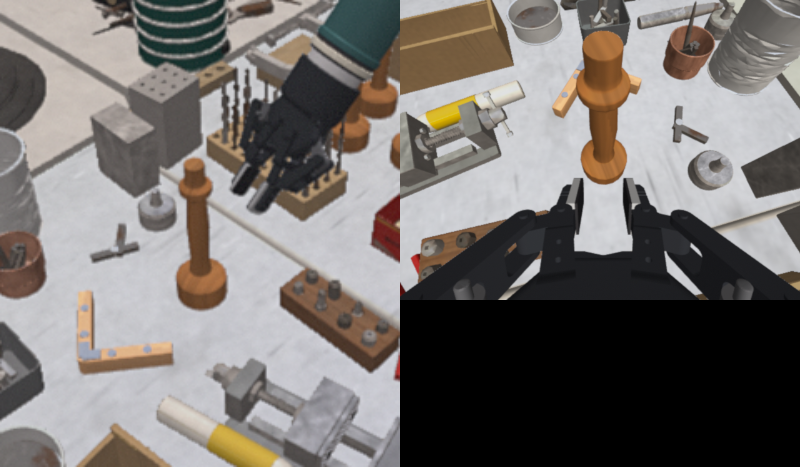

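The scene view on the left shows the gripper behind the post, just clear of the drill block. The wrist view shows the foot centred between the fingertips. I'll descend in stages while watching the force.

Call:
{"op": "jog_arm", "data": {
  "turn": [
    [0,0,0],
    [0,0,0],
    [0,0,0],
    [0,0,0],
    [0,0,0]
  ],
  "delta_pos": [
    [-0.011,0.001,0.016],
    [-0.011,0.001,0.016],
    [-0.011,0.001,0.016],
    [-0.01,0,0.016],
    [0,0,0]
  ],
  "gripper": [0.03,0.03,0.03,0.03,0.03]
}}

```text
time: 4.7
tool_pos: [0.6363, -0.0784, 0.0447]
tcp_rot: [-2.075, -1.59, -0.755]
wrist_force: [-2.3, -0.0, -0.7]
width: 0.352
grip_force: 0.0
```

Run:
```python
from h import *
rep([.633,-.077,.012])
a=vision.read_camera("scene")[:,:,::-1]
cv2.imwrite("pics/s2.png",cv2.resize(a[180:320,220:400],(771,600),interpolation=cv2.INTER_CUBIC))
```

```text
t 4.7 p [ 0.6363 -0.0784  0.0447] az 74.9 tilt 40.1 ytilt -0.1 F [-2.3 -0.  -0.7] w 0.3517725631740692 q [-0.51  0.49  1.84  0.76  1.14 -0.69]
tool delta [-0.0207 -0.0035  0.0253]
```

View pics/s2.png

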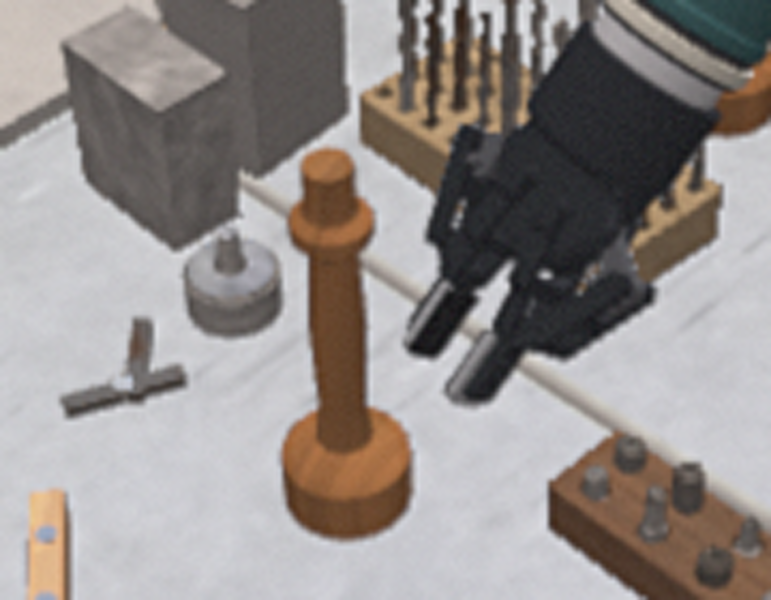

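The crop shows the fingertips near (425,345) and (470,395), about 40 mm behind the foot and above the table. The arm is clear of the drills.

Call:
{"op": "jog_arm", "data": {
  "turn": [
    [0,0,0],
    [0,0,0],
    [0,0,0],
    [0,0,0]
  ],
  "delta_pos": [
    [-0.007,-0.002,0.008],
    [-0.007,-0.002,0.008],
    [-0.006,0,0.007],
    [0,0,0]
  ],
  "gripper": [0.03,0.03,0.03,0.03]
}}

```text
time: 5.08
tool_pos: [0.6313, -0.0783, 0.0132]
tcp_rot: [-2.075, -1.588, -0.755]
wrist_force: [-1.0, -0.4, -0.6]
width: 0.352
grip_force: 0.0
```

Run:
```python
from h import *
s,R,p=rep()
a=vision.read_camera("scene")[:,:,::-1]; c=vision.calibration("scene")
b=vision.read_camera("wrist")[:,:,::-1]
S=lambda q:((q[0]-250)*4,(q[1]-230)*4)
for w in(-.015,.015):
  for xx in(-.011,.011): print(w,xx,p+R@[xx,w,-.003],S(proj(c,p+R@[xx,w,-.003])))
A=cv2.resize(a[230:330,250:370],(480,400),interpolation=cv2.INTER_CUBIC)
cv2.imwrite("pics/s3.png",np.hstack([A,cv2.resize(b[100:400,200:440],(320,400))]))
```

```text
t 5.0833 p [ 0.6313 -0.0783  0.0132] az 74.8 tilt 40.1 ytilt -0.1 F [-1.  -0.4 -0.6] w 0.351843051084697 q [-0.51  0.53  1.86  0.77  1.11 -0.73]
-0.015 -0.011 [ 0.61414904 -0.08435642  0.00845039] (np.float64(329.31649519751977), np.float64(216.69197304415502))
-0.015 0.011 [ 0.61857082 -0.06812083  0.02262267] (np.float64(300.32496976736957), np.float64(210.5331963495646))
0.015 -0.011 [ 0.64311053 -0.09218119  0.0083783 ] (np.float64(298.13955134652247), np.float64(179.83402090054915))
0.015 0.011 [ 0.64753231 -0.0759456   0.02255058] (np.float64(269.20817066927907), np.float64(173.21312412384054))
```

View pics/s3.png

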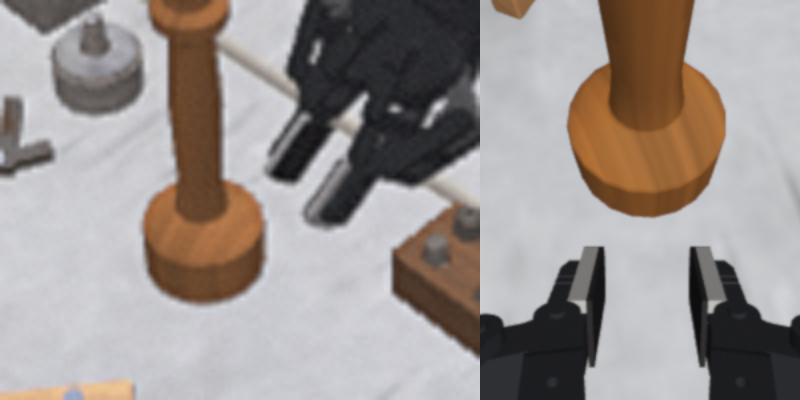

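The predicted tip corners match the picture at (268,172) and (306,213), so the geometry holds. I'll lower 4 mm and move forward to near contact.

Call:
{"op": "jog_arm", "data": {
  "turn": [
    [0,0,0],
    [0,0,0],
    [0,0,0],
    [0,0,0],
    [0,0,0],
    [0,0,0],
    [0,0,0],
    [0,0,0],
    [0,0,0],
    [0,0,0],
    [0,0,0],
    [0,0,0],
    [0,0,0],
    [0,0,0]
  ],
  "delta_pos": [
    [-0.0026,0.0016,0.003],
    [0.0023,0,0.0019],
    [0.0023,0,0.0019],
    [0.0023,0,0.0019],
    [0.0023,0,0.0019],
    [0.0015,0,0.0013],
    [0.0015,0,0.0013],
    [0.0008,0,0.0006],
    [0.0008,0,0.0006],
    [0.0008,0,0.0006],
    [0.0008,0,0.0006],
    [0.0008,0,0.0006],
    [0.0008,0,0.0006],
    [0,0,0]
  ],
  "gripper": [0.03,0.03,0.03,0.03,0.03,0.03,0.03,0.03,0.03,0.03,0.03,0.03,0.03,0.03]
}}

```text
time: 6.35
tool_pos: [0.6398, -0.058, 0.0112]
tcp_rot: [-2.076, -1.589, -0.757]
wrist_force: [-0.4, -1.8, 0.4]
width: 0.356
grip_force: 0.6
```

```bash
cat >> h.py <<'E'
def postpos(name="top"):
    c=vision.calibration("top"); im=vision.read_camera("top")[:,:,::-1]
    hsv=cv2.cvtColor(np.ascontiguousarray(im),cv2.COLOR_BGR2HSV)
    m=((hsv[...,0]<25)&(hsv[...,1]>125)).astype(np.uint8); m[:,:225]=0;m[:,320:]=0;m[:215]=0;m[285:]=0
    cn=max(cv2.findContours(m,0,1)[0],key=cv2.contourArea); (u,v),r=cv2.minEnclosingCircle(cn)
    p=onplane(c,u,v,.027)[:2]; print("foot px",round(u,1),round(v,1),round(r,1),"pos",p.round(4),"to home",((HOME-p)*1000).round(1),"az",np.degrees(np.arctan2(*(HOME-p)[::-1])).round(1))
    return p
E
python3 - <<'E'
from h import *
s,R,p=rep(); f=postpos()
a=np.radians(74.8); d=f-p[:2]; print("fwd",d@[np.cos(a),np.sin(a)],"lat",d@[np.sin(a),-np.cos(a)])
E
```

```text
t 6.35 p [ 0.6398 -0.058   0.0112] az 74.9 tilt 40.1 ytilt 0.0 F [-0.4 -1.8  0.4] w 0.35554404431729214 q [-0.48  0.53  1.87  0.79  1.08 -0.72]
foot px 298.0 254.0 10.0 pos [ 0.6474 -0.0266] to home [ 16.8 109.2] az 81.2
fwd 0.03227258021279392 lat -0.0009052668552173553
```

Call:
{"op": "jog_arm", "data": {
  "turn": [
    [0,0,0],
    [0,0,0],
    [0,0,0],
    [0,0,0],
    [0,0,0],
    [0,0,0],
    [0,0,0],
    [0,0,0],
    [0,0,0],
    [0,0,0],
    [0,0,0],
    [0,0,0],
    [0,0,0]
  ],
  "delta_pos": [
    [0.0007,-0.0001,0.0008],
    [0.0014,-0.0002,0.0014],
    [0.0022,-0.0003,0.002],
    [0.0022,-0.0003,0.002],
    [0.0022,-0.0003,0.002],
    [0.0022,-0.0003,0.002],
    [0.0022,-0.0003,0.002],
    [0.0022,-0.0003,0.002],
    [0.0022,-0.0003,0.002],
    [0.0022,-0.0003,0.002],
    [0.0014,-0.0002,0.0013],
    [0.0007,-0.0001,0.0007],
    [0,0,0]
  ],
  "gripper": [0.03,0.03,0.03,0.03,0.03,0.03,0.03,0.03,0.03,0.03,0.03,0.03,0.03]
}}

```text
time: 7.48
tool_pos: [0.6446, -0.0281, 0.0098]
tcp_rot: [-2.075, -1.589, -0.758]
wrist_force: [1.5, -1.5, 1.6]
width: 0.349
grip_force: 0.7
```

Run:
```python
from h import *
s,R,p=rep(); f=postpos()
a=np.radians(74.8); d=f-p[:2]; print("fwd",d@[np.cos(a),np.sin(a)],"lat",d@[np.sin(a),-np.cos(a)])
```

```text
t 7.4833 p [ 0.6446 -0.0281  0.0098] az 74.9 tilt 40.1 ytilt -0.0 F [ 1.5 -1.5  1.6] w 0.3491247503848257 q [-0.43  0.52  1.88  0.82  1.06 -0.71]
foot px 286.9 251.5 10.5 pos [0.6539 0.0037] to home [10.3 78.9] az 82.6
fwd 0.03308693006160571 lat 0.0006678660838045098
```

Call:
{"op": "jog_arm", "data": {
  "turn": [
    [0,0,0],
    [0,0,0],
    [0,0,0],
    [0,0,0],
    [0,0,0],
    [0,0,0],
    [0,0,0],
    [0,0,0],
    [0,0,0],
    [0,0,0],
    [0,0,0],
    [0,0,0],
    [0,0,0],
    [0,0,0],
    [0,0,0],
    [0,0,0],
    [0,0,0],
    [0,0,0],
    [0,0,0]
  ],
  "delta_pos": [
    [0.0007,-0.0001,0.0006],
    [0.0014,-0.0002,0.0012],
    [0.0023,-0.0004,0.0019],
    [0.0023,-0.0004,0.0019],
    [0.0023,-0.0004,0.0019],
    [0.0023,-0.0004,0.0019],
    [0.0023,-0.0004,0.0019],
    [0.0023,-0.0004,0.0019],
    [0.0023,-0.0004,0.0019],
    [0.0023,-0.0004,0.0019],
    [0.0023,-0.0004,0.0019],
    [0.0023,-0.0004,0.0019],
    [0.0023,-0.0004,0.0019],
    [0.0023,-0.0004,0.0019],
    [0.0023,-0.0004,0.0019],
    [0.0023,-0.0004,0.0019],
    [0.0014,-0.0002,0.0012],
    [0.0007,-0.0001,0.0006],
    [0,0,0]
  ],
  "gripper": [0.03,0.03,0.03,0.03,0.03,0.03,0.03,0.03,0.03,0.03,0.03,0.03,0.03,0.03,0.03,0.03,0.03,0.03,0.03]
}}

```text
time: 9.12
tool_pos: [0.651, 0.0191, 0.0103]
tcp_rot: [-2.075, -1.589, -0.758]
wrist_force: [-0.1, -0.1, 0.3]
width: 0.355
grip_force: 0.3
```

Run:
```python
from h import *
s,R,p=rep(); f=postpos()
a=np.radians(74.8); d=f-p[:2]; print("fwd",d@[np.cos(a),np.sin(a)],"lat",d@[np.sin(a),-np.cos(a)])
A=vision.read_camera("top")[:,:,::-1][200:290,225:325]; B=vision.read_camera("scene")[:,:,::-1][180:360,200:340]
cv2.imwrite("pics/s4.png",np.hstack([cv2.resize(A,(440,396)),cv2.resize(B,(308,396))]))
```

```text
t 9.1167 p [0.651  0.0191 0.0103] az 74.9 tilt 40.1 ytilt -0.0 F [-0.1 -0.1  0.3] w 0.354552187192031 q [-0.36  0.51  1.91  0.86  1.01 -0.67]
foot px 268.5 249.2 11.7 pos [0.6602 0.0537] to home [ 4.  28.9] az 82.1
fwd 0.035725236700179575 lat -0.00013093166641871094
```

View pics/s4.png

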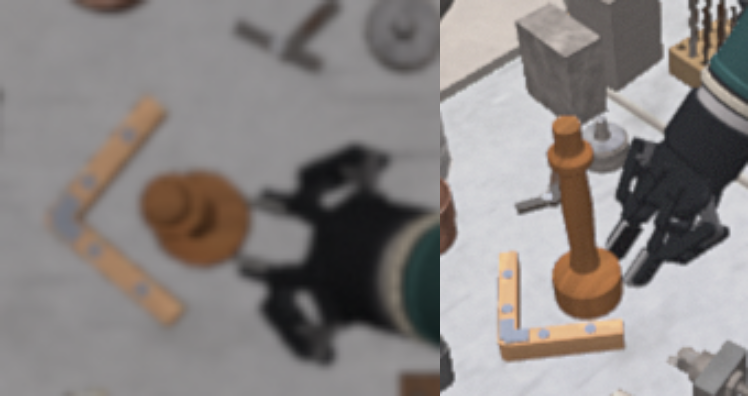

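The top crop shows the foot at (203,217), cradled by the fingers and upright, with the corner apex at (80,215). About 32 mm remain.

Call:
{"op": "jog_arm", "data": {
  "turn": [
    [0,0,0],
    [0,0,0],
    [0,0,0],
    [0,0,0],
    [0,0,0],
    [0,0,0],
    [0,0,0],
    [0,0,0],
    [0,0,0],
    [0,0,0],
    [0,0,0],
    [0,0,0],
    [0,0,0]
  ],
  "delta_pos": [
    [0.0007,-0.0001,0.0006],
    [0.0014,-0.0002,0.0012],
    [0.0023,-0.0004,0.0019],
    [0.0023,-0.0004,0.0019],
    [0.0023,-0.0004,0.0019],
    [0.0023,-0.0004,0.0019],
    [0.0023,-0.0004,0.0019],
    [0.0023,-0.0004,0.0019],
    [0.0014,-0.0002,0.0012],
    [0.0008,-0.0001,0.0006],
    [0.0008,-0.0001,0.0006],
    [0.0008,-0.0001,0.0006],
    [0,0,0]
  ],
  "gripper": [0.03,0.03,0.03,0.03,0.03,0.03,0.03,0.03,0.03,0.03,0.03,0.03,0.03]
}}

```text
time: 10.35
tool_pos: [0.6545, 0.0445, 0.0105]
tcp_rot: [-2.075, -1.589, -0.757]
wrist_force: [-0.5, -0.9, 0.3]
width: 0.352
grip_force: 0.4
```

Call:
{"op": "jog_arm", "data": {
  "turn": [
    [0,0,0],
    [0,0,0],
    [0,0,0],
    [0,0,0]
  ],
  "delta_pos": [
    [0.0008,-0.0001,0.0006],
    [0.0008,-0.0001,0.0006],
    [0.0008,-0.0001,0.0006],
    [0,0,0]
  ],
  "gripper": [0.03,0.03,0.03,0.03]
}}

```text
time: 10.68
tool_pos: [0.655, 0.0474, 0.0106]
tcp_rot: [-2.075, -1.589, -0.757]
wrist_force: [0.5, -0.6, -0.9]
width: 0.353
grip_force: 0.4
```

Run:
```python
from h import *
s,R,p=rep(); a=np.radians(74.8); f=p[:2]+.0327*np.array([np.cos(a),np.sin(a)]); print(f,(HOME-f)*1000)
```

```text
t 10.6833 p [0.655  0.0474 0.0106] az 74.9 tilt 40.1 ytilt -0.0 F [ 0.5 -0.6 -0.9] w 0.35331951224532926 q [-0.32  0.5   1.92  0.88  0.99 -0.65]
[0.6635621  0.07895173] [0.63789818 3.64827407]
```

Call:
{"op": "jog_arm", "data": {
  "turn": [
    [0,0,0],
    [0,0,0],
    [0,0,0]
  ],
  "delta_pos": [
    [0.0008,-0.0001,0.0006],
    [0.0008,-0.0001,0.0006],
    [0,0,0]
  ],
  "gripper": [0.03,0.03,0.03]
}}

```text
time: 10.93
tool_pos: [0.6553, 0.0494, 0.0108]
tcp_rot: [-2.075, -1.589, -0.757]
wrist_force: [0.0, -0.7, -0.4]
width: 0.349
grip_force: 0.5
```

Call:
{"op": "jog_arm", "data": {
  "turn": [
    [0,0,0],
    [0,0,0],
    [0,0,0]
  ],
  "delta_pos": [
    [0.0008,-0.0001,0.0006],
    [0,0,0],
    [0,0,0]
  ],
  "gripper": [0.03,0.03,0.03]
}}

```text
time: 11.18
tool_pos: [0.6555, 0.0503, 0.0109]
tcp_rot: [-2.075, -1.589, -0.758]
wrist_force: [-0.7, -1.0, -0.7]
width: 0.354
grip_force: 0.3
```

Call:
{"op": "jog_arm", "data": {
  "turn": [
    [0,0,0],
    [0,0,0],
    [0,0,0]
  ],
  "delta_pos": [
    [0.0008,-0.0001,0.0006],
    [0,0,0],
    [0,0,0]
  ],
  "gripper": [0.03,0.03,0.03]
}}

```text
time: 11.43
tool_pos: [0.6558, 0.0512, 0.011]
tcp_rot: [-2.075, -1.589, -0.758]
wrist_force: [-0.1, -0.0, -0.6]
width: 0.35
grip_force: 0.4
```

Call:
{"op": "jog_arm", "data": {
  "turn": [
    [0,0,0],
    [0,0,0]
  ],
  "delta_pos": [
    [0.0008,-0.0001,0.0006],
    [0,0,0]
  ],
  "gripper": [0.03,0.03]
}}

```text
time: 11.6
tool_pos: [0.6559, 0.0522, 0.011]
tcp_rot: [-2.076, -1.589, -0.758]
wrist_force: [0.1, -1.2, -0.2]
width: 0.356
grip_force: 0.5
```

Call:
{"op": "jog_arm", "data": {
  "turn": [
    [0,0,0],
    [0,0,0]
  ],
  "delta_pos": [
    [0.0008,-0.0001,0.0006],
    [0,0,0]
  ],
  "gripper": [0.03,0.03]
}}

```text
time: 11.77
tool_pos: [0.6561, 0.0533, 0.011]
tcp_rot: [-2.076, -1.589, -0.758]
wrist_force: [-0.5, -1.3, -0.8]
width: 0.354
grip_force: 0.5
```

Run:
```python
from h import *
rep()
A=vision.read_camera("top")[:,:,::-1][205:285,228:308]; B=vision.read_camera("scene")[:,:,::-1][240:350,200:310]
cv2.imwrite("pics/s5.png",np.hstack([cv2.resize(A,(390,390),interpolation=2),cv2.resize(B,(390,390),interpolation=2)]))
```

```text
t 11.7667 p [0.6561 0.0533 0.011 ] az 74.9 tilt 40.1 ytilt -0.0 F [-0.5 -1.3 -0.8] w 0.3536583895134768 q [-0.31  0.5   1.92  0.88  0.98 -0.65]
```

View pics/s5.png

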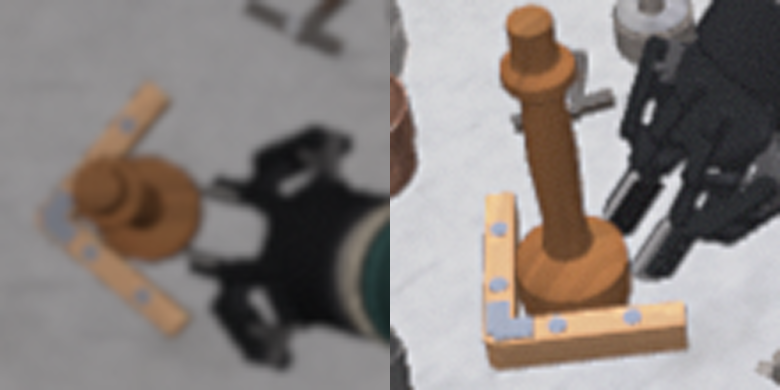

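The pictures show the foot nearly touching both strips, in the top view near (150,208) and in the scene view near (575,270). I'll continue in small steps until the force rises.

Call:
{"op": "jog_arm", "data": {
  "turn": [
    [0,0,0],
    [0,0,0]
  ],
  "delta_pos": [
    [0.0008,-0.0001,0.0006],
    [0,0,0]
  ],
  "gripper": [0.03,0.03]
}}

```text
time: 12.03
tool_pos: [0.6562, 0.0541, 0.011]
tcp_rot: [-2.076, -1.589, -0.757]
wrist_force: [-0.6, -1.8, -0.4]
width: 0.348
grip_force: 0.9
```

Call:
{"op": "jog_arm", "data": {
  "turn": [
    [0,0,0],
    [0,0,0]
  ],
  "delta_pos": [
    [0.0006,-0.0002,0.0005],
    [0,0,0]
  ],
  "gripper": [0.03,0.03]
}}

```text
time: 12.2
tool_pos: [0.6562, 0.0544, 0.011]
tcp_rot: [-2.076, -1.59, -0.757]
wrist_force: [-1.5, -3.3, 0.4]
width: 0.356
grip_force: 2.1
```

Call:
{"op": "jog_arm", "data": {
  "turn": [
    [0,0,0],
    [0,0,0]
  ],
  "delta_pos": [
    [0.0006,-0.0002,0.0005],
    [0,0,0]
  ],
  "gripper": [0.03,0.03]
}}

```text
time: 12.37
tool_pos: [0.6563, 0.0545, 0.011]
tcp_rot: [-2.077, -1.59, -0.757]
wrist_force: [-2.2, -7.0, 1.1]
width: 0.352
grip_force: 3.5
```

The foot is seated: about 7 N of reaction and no more motion. I'll back straight off, then up.

Call:
{"op": "jog_arm", "data": {
  "turn": [
    [0,0,0],
    [0,0,0],
    [0,0,0],
    [0,0,0],
    [0,0,0],
    [0,0,0],
    [0,0,0],
    [0,0,0],
    [0,0,0],
    [0,0,0],
    [0,0,0],
    [0,0,0],
    [0,0,0]
  ],
  "delta_pos": [
    [-0.0008,0,-0.0006],
    [-0.0008,0,-0.0006],
    [-0.0015,0,-0.0013],
    [-0.003,0,-0.0025],
    [-0.006,0,-0.005],
    [-0.006,0,-0.005],
    [-0.006,0,-0.005],
    [-0.006,0,-0.005],
    [-0.003,0,-0.0025],
    [0.012,0,-0.015],
    [0.012,0,-0.015],
    [0.012,0,-0.015],
    [0,0,0]
  ],
  "gripper": [0.03,0.03,0.03,0.03,0.03,0.03,0.03,0.03,0.03,0.03,0.03,0.03,0.03]
}}

```text
time: 13.45
tool_pos: [0.6474, 0.0115, 0.0727]
tcp_rot: [-2.077, -1.592, -0.765]
wrist_force: [1.7, -0.8, 0.8]
width: 0.348
grip_force: 0.0
```

Run:
```python
from h import *
rep()
A=vision.read_camera("top")[:,:,::-1][195:295,228:328]; B=vision.read_camera("scene")[:,:,::-1][200:350,190:340]
cv2.imwrite("pics/s6.png",np.hstack([cv2.resize(A,(400,400),interpolation=2),cv2.resize(B,(400,400),interpolation=2)]))
```

```text
t 13.45 p [0.6474 0.0115 0.0727] az 75.1 tilt 40.1 ytilt 0.4 F [ 1.7 -0.8  0.8] w 0.34820501747740223 q [-0.38  0.41  1.9   0.81  1.08 -0.6 ]
```

View pics/s6.png

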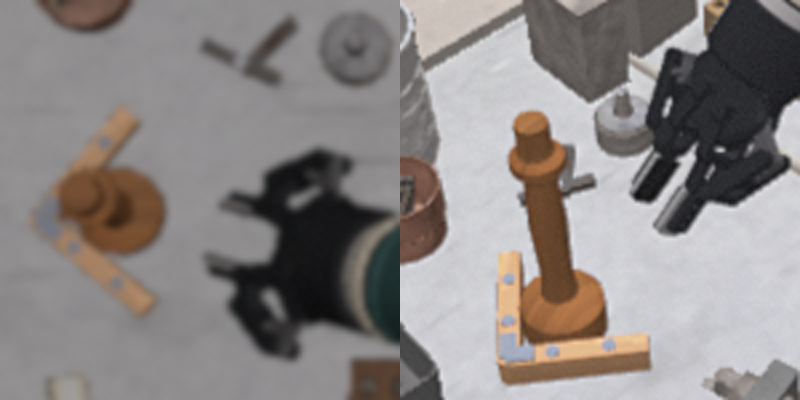

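The post stands upright in the corner against both strips (foot at about (122,210) in the top crop). The gripper is clear, and the puck, gauge and tin have not been touched. I'll hand it in.

```bash
python3 -c "
from workcell import ticket
print(ticket.finish_job())"
```

```text
the job is handed in; nothing more can be done
None
```

I slid the lamp stem upright into the corner stop, seated it with a reaction of about 7 N, backed the gripper off clear and handed the job in; the final pictures show the foot against both strips and the puck and gauge in place. The tin was outside that last picture, but the arm never went near it, and the hand-in gave no verdict.

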